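Load the copper reel on the wire stand and lift the stand off the mat

ROBOT

A 6-joint arm with a two-finger parallel gripper is mounted at the origin on the work surface. World frame = base frame: x ahead of the robot, y to its left, z up, the work surface at z = 0. Lengths are in m, angles in rad, forces in N, time in s.
With the tool pointing down it reaches from about 0.35 to 0.975 m from the base axis. Payload 4.9 kg.
Tool frame: the origin (TCP) lies at the very end of the fingers, on their centre line; the grasp point (between the pads) lies 19 mm behind it; z points along the fingers, y is the line along which they close (so a half turn about z gives the same grasp; the last joint's range is limited). The gripper opens to 85 mm and grips with 20 to 120 N. Pads are 22 mm wide; open, the fingers measure 114 mm over their backs; the gripper's body (76 mm by 85 mm) begins 54 mm behind the grasp point. The pads swing forward as they close: fully open they stand 13 mm farther back than shut.
Start: joints at [-1.244, 0.053, 1.613, -0, 1.476, -0.119], TCP at [0.269, -0.564, 0.231] pointing down, gripper open.
Joint ranges: [-3.01, 3.01], [-1.01, 2.22], [0.06, 2.58], [-1.02, 4.17], [0.09, 2.62], [-3.14, 3.14]. Speed limits (rad/s): [2.57, 2.57, 3.14, 3.14, 3.14, 3.14].

INTERFACE

Orientations are given as a 3x3 rotation matrix whose columns are the frame's x, y, z axes.
In Python, from workcell import get_state, capture, camera_model, hand_in gives the robot as it stands. The module is installed in compiled form; this text tells all that it offers.
- The arm moves only by the tool move_arm, never from a script. Its argument "commands" is a list of rows, each a list of 7 numbers: the shift along the tool's x, y, z as a fraction of full scale, then the turn, a rotation vector about the tool's x, y, z as a fraction of full scale, then the finger opening in mm, from 0 to 85.4. A call has 1 to 12 rows; each row shifts and turns the commanded pose from where the row before left it, along the tool's axes as they then stand; what a row does not reach is not made up. Full scale, the value 1, is 4 cm for a shift and 180 degrees for a turn. A row lasts 1/12 s, in which the tool goes at most 41.7 mm and 7.16 degrees, less where a joint would pass 70% of its speed; a pose out of reach is approached as far as the arm can. A call with a number of a shift or a turn outside -1 to 1 is refused whole. A call with a gripper value outside its range is refused whole. The fingers move at their own pace and stop on an object; the grip force is fixed at half the most. Time passes only in rows, so rows that do not move let the fingers close. It gives the time, the measured TCP pose, the force, the opening and the grip force at its end, in the units of the state.
- get_state(): the state, without advancing time (a new reading comes with each control period).
- capture(name): name is "scene" or "top"; returns (picture, depth): 384x512x3 uint8, red, green, blue; 384x512 float32, m along the optical axis (not along the pixel's ray), 0 where there is no reading.
- camera_model(name): a dict with "mtx" (3x3 intrinsics, pixels), "origin" and "orientation" of the camera in the world. Camera axes: x right, y down, z forward; pixel columns grow to the right and rows downward; lengths in m; the calibration is good to about 2 mm. A picture is of the moment at which its call begins. camera_model takes no time and is no camera call.
- hand_in(): hands the job in; it is judged then, once.
The state is a dict: "time": time; "qpos": joint angles; "qd": joint speeds; "tau": joint torques, N m; "position": TCP position; "ee_rot": TCP orientation; "ft_force": force on the tool from outside, world axes, zero at the start; "torque": the same for the moment, N m; "grip_width": opening from 0.0 (shut) to 1.0 (fully open); "gripper_force": force on a finger pad.
Only numpy, scipy, OpenCV 4.12 (cv2) and the standard library are available. Lean on these libraries where they do the work, as an engineer would, in place of code of your own. Each camera call takes 0.05 s, during which the arm holds its last target. There are 200 camera calls.

TASK

Slide the loose reel of copper wire over the upright post of the reel stand and let it down, without dropping it, until it lies flat on the blue reel already there; let go of it. Then take the stand by the bare red top of its post, lift it about 10 cm clear of the green mat with both reels on it, keeping it level, and finish while still holding it there, level and still, so that it is ready to be carried off. Leave the silver reel, the hammer, the pliers and the tape measure where they lie.

Things in the scene. Friction and masses are not known exactly. Their poses are not given: they have to be found in the camera images.
- stand: Reel stand, loose, standing upright on the mat, 0.3 to 0.45 kg: a dark steel disc 96 mm across and 8 mm thick with a round steel post, 14 mm in diameter, upright in its middle. The post's upper part, from 74 mm up, is red plastic of the same diameter; it tapers over its last 5 mm to a blunt tip 108 mm above the stand's underside. With two reels on it the top 36 mm of the post stay bare. Origin: centre of the disc's underside; z runs up the post. To be lifted by the post.
- post_top (a point): Tip of the stand's post, on its axis, 108 mm above the stand's underside.
- copper_reel: Loose reel of copper (orange-red) wire with black flanges and an orange label ring on top, lying flat on the mat with its bore upright, about 0.15 kg: flanges 50 mm in diameter, 32 mm high, round through bore 20 mm in diameter (post 14 mm). Origin: centre of its underside; z is the bore's axis. Grip it across the flanges. Seated on top of the blue reel its underside is 40 mm above the stand's underside.
- blue_reel: Same reel with blue wire and label, already on the stand's post, flat on the disc, its underside 8 mm above the stand's underside. Loose, about 0.14 kg; it rides up with the stand. Origin: centre of its underside; z is the bore's axis.
- silver_reel: Same reel with silver-coloured wire and label, loose, lying flat on the mat; not to be moved. Origin: centre of its underside.
- mat: Green cutting mat with a pale grid, fixed to the bench, 594 x 841 mm, 3 mm thick: its top, on which everything lies, is 3 mm above the bench top. Origin: centre of its underside.
- hammer: Hammer with a pale wooden handle, 260 mm long, 26 mm high, lying on the far side of the mat; not to be moved. Origin: middle of its length, at its underside; x runs towards the head.
- pliers: Pliers with red handles, 160 mm long, 14 mm high, lying on the far side of the mat; not to be moved. Origin: near the pivot, at the underside; x runs towards the jaws.
- tape_measure: Yellow and black tape measure, 64 x 62 x 36 mm high, lying at the left edge of the mat; not to be moved. Origin: centre of its underside.
Mind the look-alikes: they are no part of the job. Leave any pink look-alike of the blue_reel alone.

How it is judged:
On the way, in this order (a step that is already met when the one before it is completed fails the run):
1. the copper reel is on the post, flat on the blue reel and let go, while the stand stands on the mat (z of copper_reel in the frame of stand between 0.036 and 0.044 m and horizontal distance between copper_reel and stand below 0.006 m and angle between copper_reel's own z axis and vertical below 0.07 rad and contact force between the fingers and copper_reel below 0.05 N and height (world z) of stand below 0.006 m and angle between stand's own z axis and vertical below 0.05 rad), for 0.2 s.
2. the stand with both reels is lifted clear of the mat and level (height (world z) of stand above 0.063 m and angle between stand's own z axis and vertical below 0.1 rad and contact force between the fingers and stand above 1 N and z of copper_reel in the frame of stand between 0.036 and 0.044 m), for 0.3 s.
At the end, for the whole second after the job is handed in: The fingers alone hold the stand, its underside 60 to 160 mm above the mat, tilted under 0.1 rad, at rest (under 0.02 m/s, 0.15 rad/s); the blue reel lies on the disc and the copper reel on the blue one (each within 4 mm of its seat height), both on the post (all of step 2 and height (world z) of stand below 0.163 m and linear speed of stand below 0.02 m/s and angular speed of stand below 0.15 rad/s and horizontal distance between each of copper_reel, blue_reel and stand below 0.01 m and z of blue_reel in the frame of stand between 0.004 and 0.012 m and contact force between stand and mat below 0.05 N and contact force between stand and hammer below 0.05 N and contact force between stand and pliers below 0.05 N and contact force between stand and tape_measure below 0.05 N and contact force between stand and silver_reel below 0.05 N); the arm keeps its last pose, push and grip.
It fails at once if the silver reel, the hammer, the pliers or the tape measure is moved by more than 20 mm (distance of any of silver_reel, hammer, pliers, tape_measure from where it was at the start of the episode above 0.02 m).
It fails at once if the copper reel is dropped: it falls faster than 0.6 m/s with no finger on it (linear speed of copper_reel above 0.6 m/s and contact force between the fingers and copper_reel below 0.02 N and height (world z) of stand below 0.02 m).
It fails at once if the stand is tilted by more than 0.25 rad (14 degrees) (angle between stand's own z axis and vertical above 0.25 rad).
It also fails if it takes over 64 s, if anything falls off the work surface, if the arm or the gripper's body presses on something with over 40 N, if the wrist force passes 120 N, or if a joint passes its speed limit or range.

## Working session

There is one attempt and no reset: what is moved stays moved. The work goes in short steps, Python scripts to look and compute and a tool call to move; the robot and the scene stay as the last step left them, time stands still between calls to the robot, and variables do not carry over. Pictures are saved under pics/ and viewed, at most 10 in all, crops included, and the job is handed in when it is done.

Besides the shell and the picture viewer there is one more tool, called by a JSON object that holds its "api" and its "payload", one argument or row to a line. move_arm: Moves the arm, as the interface text tells. Its arguments: {"type":"object","properties":{"commands":{"type":"array","items":{"type":"array","items":{"type":"number"}}}},"required":["commands"]}

```bash
mkdir -p pics
cat > h.py <<'E'
import numpy as np, cv2
from workcell import *
def snap(n,f):
    p,d=capture(n); cv2.imwrite(f'pics/{f}.png',p[:,:,::-1]); np.save(f'pics/{f}.npy',d); return p,d
def ray(n,u,v,z):
    c=camera_model(n); K=np.array(c['mtx']);R=np.array(c['orientation']);o=np.array(c['origin'])
    r=R@np.linalg.solve(K,[u,v,1]); return o+r*(z-o[2])/r[2]
def cloud(n,d):
    c=camera_model(n); K=np.array(c['mtx']);R=np.array(c['orientation']);o=np.array(c['origin'])
    v,u=np.mgrid[:d.shape[0],:d.shape[1]]
    return o+(np.stack([u,v,np.ones_like(u)],-1)*d[...,None])@np.linalg.inv(K).T@R.T
E
python3 - <<'E'
from h import *
np.set_printoptions(precision=4,suppress=True)
a=snap('scene','s0')[0];b=snap('top','t0')[0]
for n in('scene','top'):
    c=camera_model(n);print(n,c)
s=get_state();print(s)
E
```

```text
scene {'mtx': array([[422.4289,   0.    , 257.1808],
       [  0.    , 422.4289, 198.9477],
       [  0.    ,   0.    ,   1.    ]]), 'origin': array([ 1.2022, -0.4205,  0.8786]), 'orientation': array([[ 0.5436,  0.5691, -0.6169],
       [ 0.8391, -0.385 ,  0.3843],
       [-0.0188, -0.7266, -0.6868]])}
top {'mtx': array([[489.2175,   0.    , 254.9394],
       [  0.    , 489.2175, 184.6204],
       [  0.    ,   0.    ,   1.    ]]), 'origin': array([0.4093, 0.0392, 1.3675]), 'orientation': array([[-0.0292, -0.9986,  0.044 ],
       [-0.9996,  0.029 , -0.0051],
       [ 0.0039, -0.0441, -0.999 ]])}
{'time': 0.1, 'qpos': array([-1.244 ,  0.0533,  1.6142, -0.    ,  1.476 , -0.119 ]), 'qd': array([ 0.0006, -0.0018, -0.0027, -0.0021, -0.0001, -0.0007]), 'tau': array([  0.0013, -39.4902, -37.1363,  -0.    ,   0.0039,   0.    ]), 'position': array([ 0.2693, -0.5634,  0.2302]), 'ee_rot': array([[ 0.9022,  0.4312, -0.0007],
       [ 0.4312, -0.9022,  0.0018],
       [ 0.0002, -0.0019, -1.    ]]), 'ft_force': array([-0.9089, -0.5129,  0.85  ]), 'torque': array([-0.0155,  0.0532,  0.0199]), 'gripper_force': 0.0, 'grip_width': 0.9961603505191182}
```

View pics/t0.png

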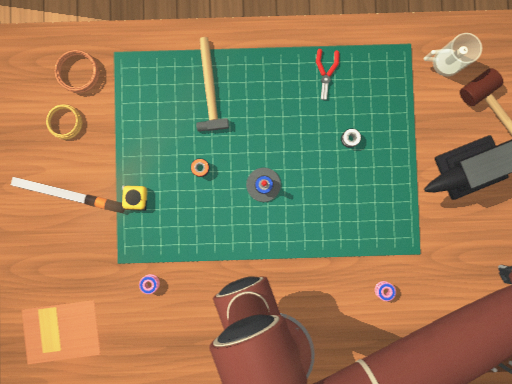

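View pics/s0.png

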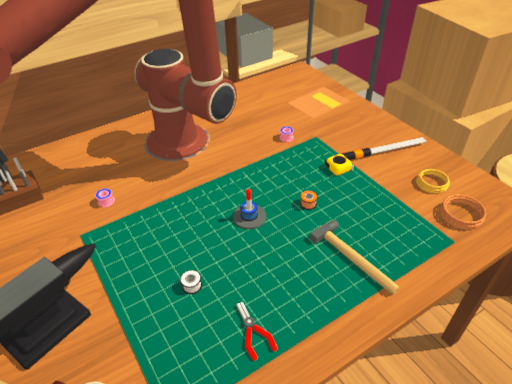

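Top view: the copper reel is at (200,168), the stand with its blue reel at (264,184), the silver reel at (352,138). The pink look-alikes at (149,285) and (386,291) are off the mat. Only (200,168) has an orange label and copper wire, so I'll confirm it in a crop and measure it there.

Run:
```python
from h import *
np.set_printoptions(precision=4,suppress=True)
t=cv2.imread('pics/t0.png');s=cv2.imread('pics/s0.png')
A=cv2.resize(t[140:220,180:300],(600,400),interpolation=cv2.INTER_CUBIC)
B=cv2.resize(s[175:235,220:340],(600,300),interpolation=cv2.INTER_CUBIC)
cv2.imwrite('pics/c0.png',cv2.resize(np.vstack([A,B]),None,fx=.85,fy=.85))
for n,f,(u,v),(us,vs) in (('top','t0',(200,168),(264,184)),('scene','s0',(309,200),(249,208))):
    P=cloud(n,np.load(f'pics/{f}.npy'))
    for nm,(a,b) in (('reel',(u,v)),('stand',(us,vs))):
        w=P[b-32:b+33,a-32:a+33].reshape(-1,3)
        for lo,hi in ((.002,.005),(.009,.014),(.030,.039),(.04,.046),(.05,.12)):
            q=w[(w[:,2]>lo)&(w[:,2]<hi)]
            if len(q) and lo>.004: 
                c=(q[:,:2].min(0)+q[:,:2].max(0))/2; print(n,nm,lo,len(q),'mid',c,'mean',q.mean(0),'ext',np.ptp(q,axis=0))
```

```text
top reel 0.009 83 mid [0.5186 0.1818] mean [0.5252 0.1811 0.0101] ext [0.1775 0.178  0.004 ]
top reel 0.03 189 mid [0.5221 0.1848] mean [0.521  0.1842 0.0353] ext [0.0473 0.0468 0.0088]
top reel 0.04 9 mid [0.5147 0.1816] mean [0.5175 0.176  0.0405] ext [0.0276 0.0355 0.0013]
top stand 0.009 513 mid [0.4681 0.0077] mean [0.4681 0.0122 0.0113] ext [0.1781 0.1797 0.005 ]
top stand 0.03 11 mid [0.4676 0.0106] mean [0.4668 0.0121 0.0382] ext [0.0467 0.0274 0.0022]
top stand 0.04 149 mid [0.4688 0.0091] mean [0.4684 0.0101 0.0431] ext [0.0491 0.0466 0.0059]
top stand 0.05 29 mid [0.4696 0.0104] mean [0.4688 0.0109 0.1027] ext [0.0133 0.0128 0.0636]
scene reel 0.009 63 mid [0.4607 0.2002] mean [0.4967 0.2113 0.0103] ext [0.2305 0.2946 0.0047]
scene reel 0.03 246 mid [0.5563 0.2276] mean [0.5627 0.1752 0.0341] ext [0.1939 0.2444 0.0089]
scene reel 0.04 4 mid [0.5234 0.1823] mean [0.5253 0.1807 0.0408] ext [0.0385 0.0197 0.0014]
scene stand 0.009 318 mid [0.4389 0.0335] mean [0.4724 0.0091 0.0118] ext [0.2851 0.2371 0.005 ]
scene stand 0.03 33 mid [0.4719 0.0051] mean [0.4786 0.001  0.0348] ext [0.0351 0.0348 0.0084]
scene stand 0.04 85 mid [0.4656 0.0085] mean [0.4685 0.0061 0.0443] ext [0.0475 0.0493 0.0048]
scene stand 0.05 95 mid [0.4684 0.0098] mean [0.4711 0.0078 0.0849] ext [0.0143 0.0162 0.0638]
```

View pics/c0.png

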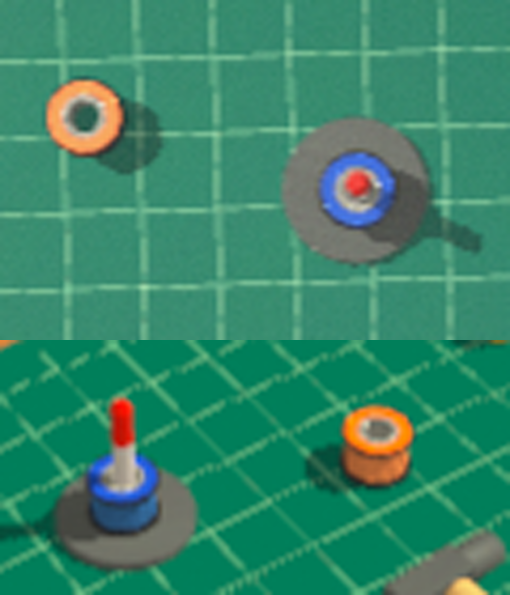

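The crop confirms it: the orange-labelled reel has an empty bore, and the stand carries the blue reel with a red tip. Copper reel at about (0.521, 0.184), stand at (0.469, 0.010). I'll traverse at height first.

{"api": "move_arm", "payload": {
  "commands": [
    [0.6,-0.6,0,0,0,0,85],
    [0.6,-0.6,0,0,0,0,85],
    [0.6,-0.6,0,0,0,0,85],
    [0.6,-0.6,0,0,0,0,85],
    [0.6,-0.6,0,0,0,0,85],
    [0.6,-0.6,0,0,0,0,85],
    [0.6,-0.6,0,0,0,0,85],
    [0.6,-0.6,0,0,0,0,85],
    [0.6,-0.6,0,0,0,0,85],
    [0.6,-0.6,0,0,0,0,85],
    [0.6,-0.6,0,0,0,0,85],
    [0.6,-0.6,0,0,0,0,85]
  ]
}}

```text
time: 1.1
position: [0.4051, -0.1781, 0.2309]
ee_rot: [[0.902, 0.431, -0.0], [0.431, -0.902, 0.0], [-0.0, -0.0, -1.0]]
ft_force: [0.2, 1.1, -0.3]
grip_width: 0.997
gripper_force: 0.0
```

{"api": "move_arm", "payload": {
  "commands": [
    [0.6,-0.6,0,0,0,0,85],
    [0.6,-0.6,0,0,0,0,85],
    [0.6,-0.6,0,0,0,0,85],
    [0.6,-0.6,0,0,0,0,85],
    [0.6,-0.6,0,0,0,0,85],
    [0.6,-0.6,0,0,0,0,85],
    [0.6,-0.6,0,0,0,0,85],
    [0.6,-0.6,0,0,0,0,85],
    [0.6,-0.6,0,0,0,0,85],
    [0.6,-0.6,0,0,0,0,85],
    [0.3,-0.6,0,0,0,0,85],
    [0,0,0,0,0,0,85]
  ]
}}

```text
time: 2.1
position: [0.5183, 0.1709, 0.2306]
ee_rot: [[0.9, 0.435, -0.002], [0.435, -0.9, 0.002], [-0.001, -0.002, -1.0]]
ft_force: [-0.9, -0.3, -1.0]
grip_width: 0.999
gripper_force: 0.0
```

{"api": "move_arm", "payload": {
  "commands": [
    [0.1,-0.13,0,0,0,0,85],
    [0.1,-0.13,0.5,0,0,0,85],
    [0,0,0.5,0,0,0,85],
    [0,0,0.5,0,0,0,85],
    [0,0,0.5,0,0,0,85],
    [0,0,0.5,0,0,0,85],
    [0,0,0.5,0,0,0,85],
    [0,0,0.5,0,0,0,85],
    [0,0,0.5,0,0,0,85],
    [0,0,0,0,0,0,85],
    [0,0,0,0,0,0,85],
    [0,0,0,0,0,0,85]
  ]
}}

```text
time: 3.1
position: [0.5222, 0.1795, 0.0725]
ee_rot: [[0.903, 0.43, 0.001], [0.43, -0.903, 0.0], [0.001, 0.0, -1.0]]
ft_force: [0.8, 0.5, 0.9]
grip_width: 0.995
gripper_force: 0.0
```

Run:
```python
from h import *
s=snap('scene','s1')[0];t=snap('top','t1')[0]
A=cv2.resize(s[150:230,250:370],(600,400),interpolation=cv2.INTER_CUBIC)
B=cv2.resize(t[140:200,150:270],(400,200),interpolation=cv2.INTER_CUBIC)
A[:]=A; C=np.zeros((600,600,3),np.uint8);C[:400]=A;C[400:,:400]=B
cv2.imwrite('pics/c1.png',C[:,:,::-1]);print(get_state()['position'],get_state()['ee_rot'])
```

```text
[0.52278178 0.17982097 0.07331342] [[ 9.02454753e-01  4.30772555e-01  3.22864417e-03]
 [ 4.30772919e-01 -9.02460144e-01  6.17370455e-04]
 [ 3.17966893e-03  8.33663573e-04 -9.99994597e-01]]
```

View pics/c1.png

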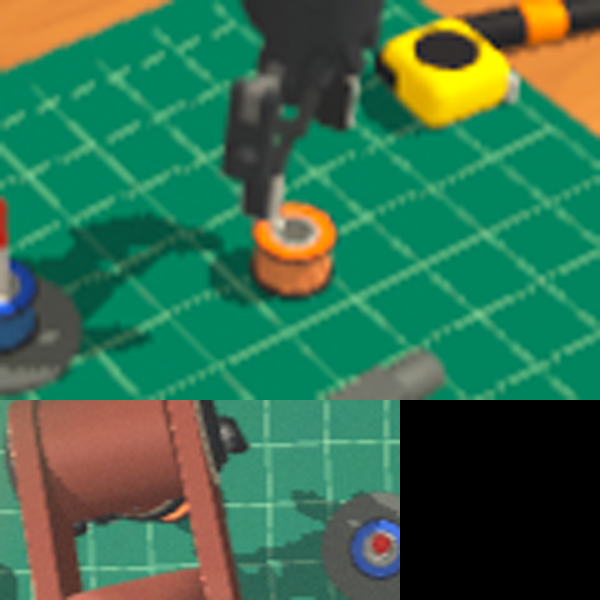

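The gripper straddles the reel; no contact. I'll nudge about 4 mm, lower, and close.

{"api": "move_arm", "payload": {
  "commands": [
    [0.025,-0.11,0.2,0,0,0,85],
    [0,0,0.3,0,0,0,85],
    [0,0,0.3,0,0,0,85],
    [0,0,0.3,0,0,0,85],
    [0,0,0.3,0,0,0,85],
    [0,0,0.25,0,0,0,85],
    [0,0,0,0,0,0,85],
    [0,0,0,0,0,0,85],
    [0,0,0,0,0,0,85]
  ]
}}

```text
time: 3.95
position: [0.5208, 0.1842, 0.0055]
ee_rot: [[0.902, 0.431, 0.0], [0.431, -0.902, 0.0], [0.0, 0.0, -1.0]]
ft_force: [0.4, -0.1, 0.2]
grip_width: 0.995
gripper_force: 0.0
```

{"api": "move_arm", "payload": {
  "commands": [
    [0,0,0,0,0,0,60],
    [0,0,0,0,0,0,56],
    [0,0,0,0,0,0,53],
    [0,0,0,0,0,0,50],
    [0,0,0,0,0,0,47],
    [0,0,0,0,0,0,40],
    [0,0,0,0,0,0,40],
    [0,0,0,0,0,0,40],
    [0,0,0,0,0,0,40]
  ]
}}

```text
time: 4.7
position: [0.5212, 0.1842, 0.0065]
ee_rot: [[0.902, 0.431, 0.001], [0.431, -0.902, -0.0], [0.001, 0.001, -1.0]]
ft_force: [-1.4, -1.1, 6.1]
grip_width: 0.568
gripper_force: 61.8
```

{"api": "move_arm", "payload": {
  "commands": [
    [0,0,-0.2,0,0,0,40],
    [0,0,-0.5,0,0,0,40],
    [0,0,-0.5,0,0,0,40],
    [0,0,-0.6,0,0,0,40],
    [0,0,-0.6,0,0,0,40],
    [0,0,-0.6,0,0,0,40],
    [0,0,-0.5,0,0,0,40],
    [0,0,-0.4,0,0,0,40],
    [0,0,-0.2,0,0,0,40],
    [0,0,0,0,0,0,40]
  ]
}}

```text
time: 5.53
position: [0.5215, 0.1845, 0.1716]
ee_rot: [[0.902, 0.431, 0.004], [0.431, -0.902, 0.001], [0.004, 0.001, -1.0]]
ft_force: [0.6, 0.6, -1.7]
grip_width: 0.565
gripper_force: 62.3
```

{"api": "move_arm", "payload": {
  "commands": [
    [-0.15,0.17,0,0,0,0,40],
    [-0.3,0.33,0,0,0,0,40],
    [-0.4,0.45,0,0,0,0,40],
    [-0.4,0.45,0,0,0,0,40],
    [-0.4,0.45,0,0,0,0,40],
    [-0.4,0.45,0,0,0,0,40],
    [-0.4,0.45,0,0,0,0,40],
    [-0.3,0.33,0,0,0,0,40],
    [-0.2,0.2,0,0,0,0,40],
    [-0.1,0.09,0,0,0,0,40],
    [0,0,0,0,0,0,40],
    [0,0,0,0,0,0,40]
  ]
}}

```text
time: 6.53
position: [0.4682, 0.0103, 0.1687]
ee_rot: [[0.902, 0.431, -0.001], [0.431, -0.902, 0.001], [-0.0, -0.001, -1.0]]
ft_force: [-0.3, 0.3, -1.9]
grip_width: 0.57
gripper_force: 62.3
```

Run:
```python
from h import *
np.set_printoptions(precision=4,suppress=True)
s=snap('scene','s2')[0];t=snap('top','t2')[0]
A=cv2.resize(s[140:240,200:300],(600,600),interpolation=cv2.INTER_CUBIC)
cv2.imwrite('pics/c2.png',A[:,:,::-1]);st=get_state();print(st['position'],st['ee_rot'],st['grip_width'],st['gripper_force'])
```

```text
[0.4686 0.0107 0.1691] [[ 0.9019  0.432  -0.0003]
 [ 0.432  -0.9019  0.0004]
 [-0.0001 -0.0005 -1.    ]] 0.5635806460452482 62.268819361925125
```

View pics/c2.png

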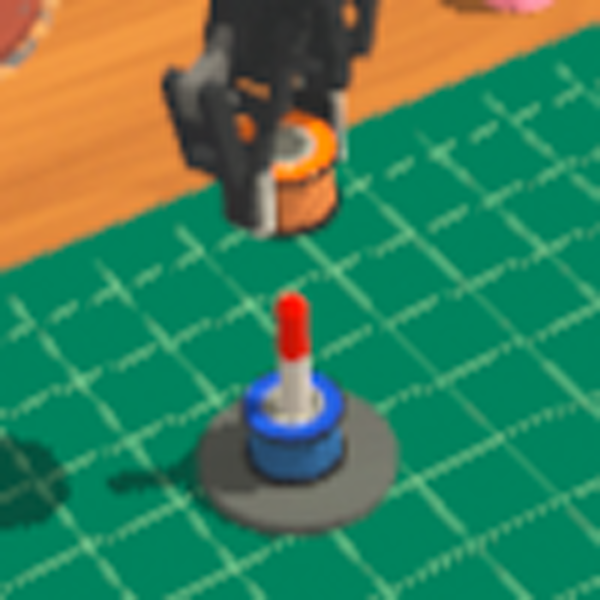

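```bash
cat >> h.py <<'E'
def proj(n,P):
    c=camera_model(n);p=(np.asarray(P)-c['origin'])@np.array(c['orientation'])@np.array(c['mtx']).T
    return p[...,:2]/p[...,2:]
def circ(x,y,z,r):
    a=np.linspace(0,2*np.pi,120);return np.c_[x+r*np.cos(a),y+r*np.sin(a),0*a+z]
E
python3 - <<'E'
from h import *
np.set_printoptions(precision=4,suppress=True)
C=lambda P:(proj('scene',P)-[200,140]+.5)*6-.5
def ex(nm,P): q=C(P);print(nm,'x',q[:,0].min().round(1),q[:,0].max().round(1),'y',q[:,1].min().round(1),q[:,1].max().round(1))
zb=.169-.0035
ex('reel top',circ(.4686,.0105,zb+.032,.025));ex('bore top',circ(.4686,.0105,zb+.032,.010));ex('reel bot',circ(.4686,.0105,zb,.025))
ex('blue top',circ(.469,.010,.043,.025));ex('disc top',circ(.469,.010,.011,.048));ex('disc bot',circ(.469,.010,.003,.048));ex('post',circ(.469,.010,.106,.007));
# px per mm
print('dx,dy crop per mm x,y', (C([[.470,.0105,zb+.032]])-C([[.469,.0105,zb+.032]])),(C([[.469,.0115,zb+.032]])-C([[.469,.0105,zb+.032]])))
# segment stats
s=cv2.imread('pics/s2.png');h=cv2.cvtColor(s,cv2.COLOR_BGR2HSV).astype(int)
v,u=np.mgrid[:384,:512];roi=(u>200)&(u<300)&(v>140)&(v<240)
def st(nm,m):
    m&=roi;c=lambda k,o:((k-o+.5)*6-.5)
    print(nm,m.sum(),'x',c(u[m].min(),200)-2.5,c(u[m].max(),200)+2.5,'y',c(v[m].min(),140)-2.5,c(v[m].max(),140)+2.5,'mean',c(u[m].mean(),200),c(v[m].mean(),140))
st('orange',(h[...,0]>4)&(h[...,0]<16)&(h[...,1]>150)&(h[...,2]>140)&(v>157)&(u>243))
st('blue',(h[...,0]>100)&(h[...,0]<125)&(h[...,1]>150)&(h[...,2]>90))
st('red',((h[...,0]<4)|(h[...,0]>175))&(h[...,1]>180)&(v>180)&(v<205))
E
```

```text
reel top x 230.4 347.1 y 113.6 186.9
bore top x 265.4 312.1 y 135.1 164.4
reel bot x 234.1 348.4 y 170.7 244.4
blue top x 246.4 352.7 y 370.8 445.5
disc top x 201.4 401.9 y 385.5 529.1
disc bot x 202.4 401.9 y 397.1 540.7
post x 279.8 310.6 y 298.2 319.0
dx,dy crop per mm x,y [[1.2378 1.212 ]] [[ 1.978  -0.8256]]
orange 114 x 276.0 371.0 y 108.0 353.0 mean 307.921052631579 188.02631578947376
blue 148 x 246.0 341.0 y 372.0 473.0 mean 294.7567567567567 431.7432432432433
red 38 x 276.0 305.0 y 300.0 359.0 mean 292.3947368421053 329.5
```

The reel hangs level. Its image offset from the model matches the stand's (about −3 px for both), so it's aligned within roughly 1 mm of a 3 mm clearance. I'll lower onto the tip and watch the force.

{"api": "move_arm", "payload": {
  "commands": [
    [0,0,0.3,0,0,0,40],
    [0,0,0.4,0,0,0,40],
    [0,0,0.3,0,0,0,40],
    [0,0,0.2,0,0,0,40],
    [0,0,0.1,0,0,0,40],
    [0,0,0.1,0,0,0,40],
    [0,0,0.1,0,0,0,40],
    [0,0,0.1,0,0,0,40],
    [0,0,0,0,0,0,40],
    [0,0,0,0,0,0,40]
  ]
}}

```text
time: 7.47
position: [0.4686, 0.01, 0.1054]
ee_rot: [[0.902, 0.431, 0.0], [0.431, -0.902, -0.0], [0.0, 0.0, -1.0]]
ft_force: [-0.3, -0.3, -1.2]
grip_width: 0.565
gripper_force: 62.3
```

Run:
```python
from h import *
s=snap('scene','s3')[0]
A=cv2.resize(s[150:230,200:300],(750,600),interpolation=cv2.INTER_CUBIC)
cv2.imwrite('pics/c3.png',A[:,:,::-1]);st=get_state();print(st['position'],st['ft_force'],st['torque'])
```

```text
[0.46874966 0.00993413 0.10565199] [ 0.64840645  0.30525218 -0.83429589] [ 0.00363337  0.00786122 -0.01409498]
```

View pics/c3.png

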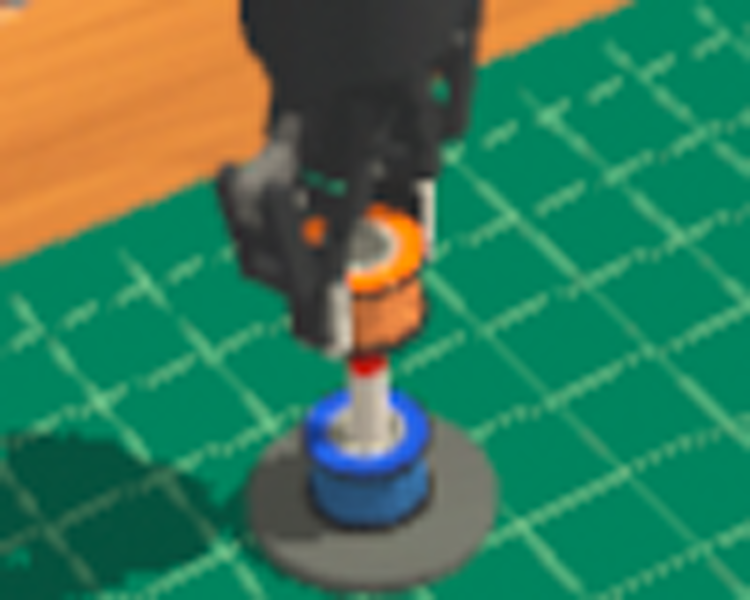

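The tip has entered the bore with no force. Continuing down to about 1 mm above the seat.

{"api": "move_arm", "payload": {
  "commands": [
    [0,0,0.1,0,0,0,40],
    [0,0,0.1,0,0,0,40],
    [0,0,0.15,0,0,0,40],
    [0,0,0.15,0,0,0,40],
    [0,0,0.15,0,0,0,40],
    [0,0,0.15,0,0,0,40],
    [0,0,0.15,0,0,0,40],
    [0,0,0.15,0,0,0,40],
    [0,0,0.15,0,0,0,40],
    [0,0,0.1,0,0,0,40],
    [0,0,0.05,0,0,0,40],
    [0,0,0,0,0,0,40]
  ]
}}

```text
time: 8.52
position: [0.4681, 0.0101, 0.0487]
ee_rot: [[0.902, 0.431, -0.001], [0.431, -0.902, 0.0], [-0.001, -0.001, -1.0]]
ft_force: [0.1, -0.4, -1.4]
grip_width: 0.562
gripper_force: 62.3
```

{"api": "move_arm", "payload": {
  "commands": [
    [0,0,0.025,0,0,0,40],
    [0,0,0.025,0,0,0,40],
    [0,0,0,0,0,0,40],
    [0,0,0,0,0,0,40]
  ]
}}

```text
time: 8.85
position: [0.4687, 0.01, 0.0475]
ee_rot: [[0.902, 0.431, 0.0], [0.431, -0.902, -0.0], [0.0, 0.0, -1.0]]
ft_force: [0.6, -0.4, -1.4]
grip_width: 0.562
gripper_force: 62.3
```

{"api": "move_arm", "payload": {
  "commands": [
    [0,0,0.025,0,0,0,40],
    [0,0,0.015,0,0,0,40],
    [0,0,0,0,0,0,40],
    [0,0,0,0,0,0,40]
  ]
}}

```text
time: 9.18
position: [0.4689, 0.0099, 0.0465]
ee_rot: [[0.902, 0.431, 0.001], [0.431, -0.902, -0.0], [0.0, 0.0, -1.0]]
ft_force: [-3.4, 1.2, 5.7]
grip_width: 0.564
gripper_force: 62.8
```

Contact: about 6 N upward, so the reel is seated. Releasing.

{"api": "move_arm", "payload": {
  "commands": [
    [0,0,0,0,0,0,50],
    [0,0,0,0,0,0,56],
    [0,0,0,0,0,0,64],
    [0,0,0,0,0,0,75],
    [0,0,0,0,0,0,85],
    [0,0,0,0,0,0,85],
    [0,0,0,0,0,0,85],
    [0,0,0,0,0,0,85]
  ]
}}

```text
time: 9.85
position: [0.4684, 0.01, 0.0457]
ee_rot: [[0.902, 0.431, -0.0], [0.431, -0.902, 0.0], [-0.0, -0.0, -1.0]]
ft_force: [0.1, 0.7, 0.0]
grip_width: 0.995
gripper_force: 0.0
```

{"api": "move_arm", "payload": {
  "commands": [
    [0,0,-0.1,0,0,0,85],
    [0,0,-0.3,0,0,0,85],
    [0,0,-0.4,0,0,0,85],
    [0,0,-0.5,0,0,0,85],
    [0,0,-0.5,0,0,0,85],
    [0,0,-0.5,0,0,0,85],
    [0,0,-0.3,0,0,0,85],
    [0,0,-0.1,0,0,0,85],
    [0,0,0,0,0,0,85],
    [0,0,0,0,0,0,85]
  ]
}}

```text
time: 10.68
position: [0.468, 0.01, 0.1529]
ee_rot: [[0.902, 0.431, -0.001], [0.431, -0.902, 0.0], [-0.001, -0.001, -1.0]]
ft_force: [0.2, -1.4, -0.3]
grip_width: 0.995
gripper_force: 0.0
```

Run:
```python
from h import *
np.set_printoptions(precision=4,suppress=True)
s,d=snap('scene','s4')
A=cv2.resize(s[150:230,200:300],(750,600),interpolation=cv2.INTER_CUBIC)
cv2.imwrite('pics/c4.png',A[:,:,::-1]);st=get_state();print(st['position'],st['ft_force'])
h=cv2.cvtColor(s,cv2.COLOR_RGB2HSV).astype(int);v,u=np.mgrid[:384,:512]
m=((h[...,0]<4)|(h[...,0]>175))&(h[...,1]>180)&(abs(u-249)<10)&(v>170)&(v<215)
P=cloud('scene',d)[m];print(m.sum(),np.median(P,0),P[:,2].max())
```

```text
[0.4677 0.0101 0.1523] [-0.1773  0.1174 -0.3036]
36 [0.4716 0.006  0.0978] 0.11266423356997712
```

View pics/c4.png

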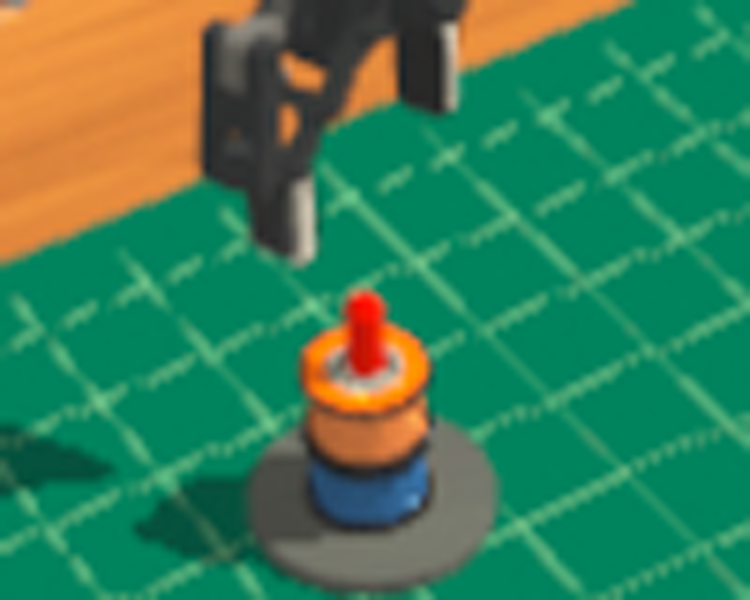

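The copper reel is seated flat on the blue one, with the red top at crop (365,330) bare and no tilt. Lowering to grip the red top, with the fingertips 4 mm above the reel.

{"api": "move_arm", "payload": {
  "commands": [
    [0.01,0,0.3,0,0,0,60],
    [0,0,0.4,0,0,0,50],
    [0,0,0.4,0,0,0,40],
    [0,0,0.4,0,0,0,40],
    [0,0,0.2,0,0,0,40],
    [0,0,0.12,0,0,0,40],
    [0,0,0,0,0,0,40],
    [0,0,0,0,0,0,40],
    [0,0,0,0,0,0,40]
  ]
}}

```text
time: 11.48
position: [0.4695, 0.0101, 0.0817]
ee_rot: [[0.902, 0.431, 0.002], [0.431, -0.902, -0.0], [0.001, 0.001, -1.0]]
ft_force: [0.3, 0.3, 0.6]
grip_width: 0.467
gripper_force: 0.0
```

{"api": "move_arm", "payload": {
  "commands": [
    [0,0,0,0,0,0,32],
    [0,0,0,0,0,0,28],
    [0,0,0,0,0,0,24],
    [0,0,0,0,0,0,20],
    [0,0,0,0,0,0,18],
    [0,0,0,0,0,0,16],
    [0,0,0,0,0,0,14],
    [0,0,0,0,0,0,12],
    [0,0,0,0,0,0,5],
    [0,0,0,0,0,0,0],
    [0,0,0,0,0,0,0],
    [0,0,0,0,0,0,0]
  ]
}}

```text
time: 12.48
position: [0.4691, 0.0097, 0.0812]
ee_rot: [[0.902, 0.431, 0.001], [0.431, -0.902, -0.001], [0.0, 0.001, -1.0]]
ft_force: [1.0, -3.7, 2.1]
grip_width: 0.141
gripper_force: 58.7
```

Gripped at about 12–14 mm. Lifting 10 cm, smoothly.

{"api": "move_arm", "payload": {
  "commands": [
    [0,0,-0.05,0,0,0,0],
    [0,0,-0.15,0,0,0,0],
    [0,0,-0.25,0,0,0,0],
    [0,0,-0.35,0,0,0,0],
    [0,0,-0.4,0,0,0,0],
    [0,0,-0.4,0,0,0,0],
    [0,0,-0.35,0,0,0,0],
    [0,0,-0.25,0,0,0,0],
    [0,0,-0.2,0,0,0,0],
    [0,0,-0.1,0,0,0,0],
    [0,0,-0.05,0,0,0,0],
    [0,0,0,0,0,0,0]
  ]
}}

```text
time: 13.48
position: [0.4687, 0.0103, 0.1827]
ee_rot: [[0.902, 0.431, -0.0], [0.431, -0.902, 0.0], [-0.0, -0.0, -1.0]]
ft_force: [0.3, -0.4, -6.7]
grip_width: 0.142
gripper_force: 58.5
```

{"api": "move_arm", "payload": {
  "commands": [
    [0,0,0,0,0,0,0],
    [0,0,0,0,0,0,0],
    [0,0,0,0,0,0,0],
    [0,0,0,0,0,0,0],
    [0,0,0,0,0,0,0],
    [0,0,0,0,0,0,0],
    [0,0,0,0,0,0,0],
    [0,0,0,0,0,0,0]
  ]
}}

```text
time: 14.15
position: [0.4688, 0.0102, 0.1829]
ee_rot: [[0.902, 0.431, -0.0], [0.431, -0.902, -0.0], [-0.0, 0.0, -1.0]]
ft_force: [0.5, -0.2, -6.1]
grip_width: 0.144
gripper_force: 58.5
```

Run:
```python
from h import *
s,d=snap('scene','s5')
A=cv2.resize(s[110:230,180:320],(700,600),interpolation=cv2.INTER_CUBIC)
cv2.imwrite('pics/c5.png',A[:,:,::-1]);st=get_state();print(st['position'],st['ft_force'],st['torque'],st['grip_width'])
```

```text
[0.46885223 0.01015467 0.18293854] [ 0.45779853 -0.89157603 -6.19429134] [ 0.0136812  -0.00108885  0.02093918] 0.1385630225064307
```

View pics/c5.png

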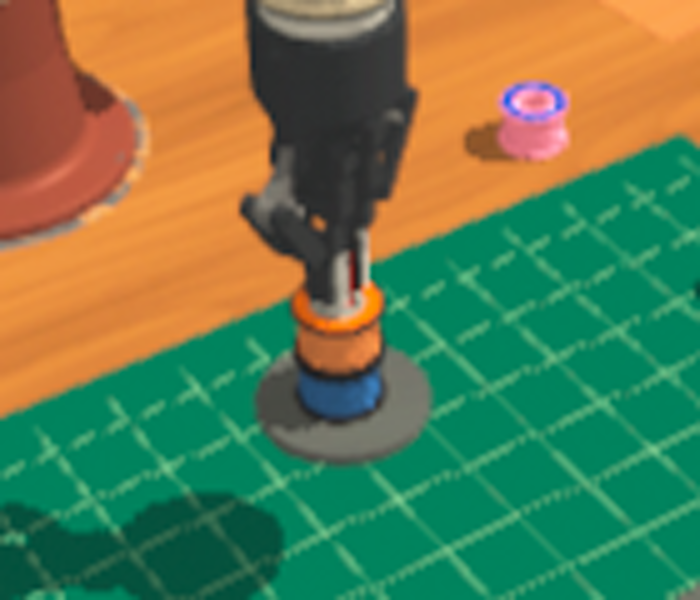

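The stand hangs level, disc at crop (345,405), its shadow well separate and both reels seated. Load is about 6.2 N and the height about 10 cm, steady. Handing in.

```bash
python3 -c "
from workcell import hand_in
print(hand_in())"
```

```text
the job is handed in; nothing more can be done
None
```

I put the copper reel on the post, flat on the blue reel, and let go of it. I then gripped the stand by its red top, lifted it about 10 cm and handed in while holding it level and still; `hand_in` returned no verdict.

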